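Show the grinding-ball tray to the code reader

ROBOT

A 6-joint arm with a two-finger parallel gripper is mounted at the origin on the work surface. World frame = base frame: x ahead of the robot, y to its left, z up, the work surface at z = 0. Lengths are in m, angles in rad, forces in N, time in s.
With the tool pointing down it reaches from about 0.225 to 0.875 m from the base axis. Payload 3.4 kg.
Tool frame: the origin (TCP) lies between the finger pads; the fingertips stand 14 mm ahead of it and the grasp point (between the pads) lies 5 mm behind it; z points along the fingers, y is the direction in which the jaws open and shut (so a half turn about z gives the same grasp; the last joint's range is limited). The gripper opens to 85 mm and grips with 20 to 120 N. Pads are 22 mm wide; open, the fingers measure 114 mm over their backs; the gripper's body (76 mm by 85 mm) begins 54 mm behind the grasp point. The pads swing forward as they close: fully open they stand 13 mm farther back than shut.
Start: joints at [0.992, 0.276, 1.505, -0, 1.361, -0.121], TCP at [0.254, 0.516, 0.245] pointing down, gripper open.
Joint ranges: [-2.89, 2.89], [-0.75, 2.08], [0.22, 2.7], [-1.18, 4.32], [0.11, 2.71], [-2.7, 2.7]. Speed limits (rad/s): [2.57, 2.57, 3.14, 3.14, 3.14, 3.14].

INTERFACE

Orientations are given as a unit quaternion [w, x, y, z].
In Python, from rig import manip, get_image, job gives the robot as it stands. The module is installed in compiled form; this text tells all that it offers.
- The arm moves only by the tool step_arm, never from a script. Its argument "moves" is one flat list of numbers, 5 for each row, row after row: the shift along the tool's x, y, z as a fraction of full scale, then the turn about the tool's z as a fraction of full scale, then the gripper's target within -1 to 1 (shut at 1, half-way at 0, fully open at -1). In form: [dx, dy, dz, twist, hand, dx, dy, dz, twist, hand, ...]. A call has 1 to 5 rows; each row is the pose to reach, as a shift and turn from the pose commanded when the call began, along the tool's axes at that moment, turning the shorter way round; what a row does not reach only later rows make up. Full scale, the value 1, is 500 mm for a shift and pi rad for a turn. A row lasts 1/10 s, in which the tool goes at most 50 mm and 8.59 degrees, less where a joint would pass 70% of its speed; a pose out of reach is approached as far as the arm can. A call with a number of a shift or a turn outside -1 to 1 is refused whole. A call with a gripper value outside its range is refused whole. The fingers move at their own pace and stop on an object; "force" is the grip in N (left out, the last holds). Time passes only in rows, so rows that repeat a pose let the fingers close. It gives the time, the measured TCP pose, the force and the opening at its end, in the units of the state.
- manip.get_state(): the state, without advancing time (a new reading comes with each control period).
- get_image(name): name is "side" or "top" or "wrist"; returns a dict with "frame" (480x640x3 uint8, blue, green, red), "fx", "fy", "cx", "cy" (pixels), "rvec" (rotation vector, rad) and "tvec" (3), from world to camera coordinates, as OpenCV has them; the wrist camera has in their place "T_tool_cam" (4x4, takes a point from camera to tool coordinates, whose origin is the TCP and whose axes are the flange's). Camera axes: x right, y down, z forward; pixel columns grow to the right and rows downward; lengths in m; the calibration is good to about 2 mm. A picture is of the moment at which its call begins: read the wrist's pose just before it. There is no depth.
- job.sign_off(): hands the job in, once; it reports no verdict.
The state is a dict: "clock": time; "qpos": joint angles; "qd": joint speeds; "effort": joint torques, N m; "position": TCP position; "ee_rot": TCP orientation; "contact_force": force on the tool from outside, world axes, zero at the start; "moment": the same for the moment, N m; "width": finger opening in m.
Only numpy, scipy, OpenCV 4.12 (cv2) and the standard library are available. Lean on these libraries where they do the work, as an engineer would, in place of code of your own. Each camera call takes 0.05 s, during which the arm holds its last target. There are 200 camera calls.

TASK

Each of the three alike carrier trays holds one loose, clean steel grinding ball: take the tray with the largest ball and carry it without tipping it, so that its ball stays in its pocket, not touching the ball or the reader and leaving the other trays and everything else on the bench where they are. Show the tray to the hands-free code reader: the label facing its window squarely, centred on it at the window's height and about 10 cm away. Finish while still holding the tray there in the air, level and still, with nothing but the gripper holding it.

Things in the scene. Friction and masses are not known exactly. Their poses are not given: they have to be found in the camera images.
- tray_a_grip (a point): centre of tray_a's handle bar, the place to grip: a bar 50 mm along the tray's x, 14 mm across y, 20 mm high, on two posts 8 x 10 mm. It lies 62 mm above the tray's underside and 22 mm behind its middle. Axes are the tray's: x along its length towards the label end, z up. From here the pocket centre is 48 mm along +x; the label centre 78 mm along +x and 36 mm lower
- tray_a_pocket (a point): the pocket of tray_a: a round recess 21 mm wide and 3 mm deep in the deck; this point is 21.5 mm above the tray's underside, where the centre of the largest ball rests (it can roll about 2 mm either way in its pocket, and leaves it if the tray is tipped past about 40 degrees)
- tray_a_label (a point): the middle of the white bar-code label on the upright tab (50 mm wide, top 40 mm above the underside) at the +x end of tray_a, 26 mm above the tray's underside; the label faces along the tray's +x, leaning back 17 degrees
- tray_a: one of three alike grey moulded carrier trays: deck 124 x 64 x 12 mm, a 4 mm lip on three edges, one pocket, a bridge handle and a label tab at the +x end; about 140 g, standing flat on the bench. Origin at the middle of its underside, axes as for its grip point
- tray_b_grip (a point): centre of tray_b's handle bar, the place to grip: a bar 50 mm along the tray's x, 14 mm across y, 20 mm high, on two posts 8 x 10 mm. It lies 62 mm above the tray's underside and 22 mm behind its middle. Axes are the tray's: x along its length towards the label end, z up. From here the pocket centre is 48 mm along +x; the label centre 78 mm along +x and 36 mm lower
- tray_b_pocket (a point): the pocket of tray_b: a round recess 21 mm wide and 3 mm deep in the deck; this point is 21.5 mm above the tray's underside, where the centre of the largest ball rests (it can roll about 2 mm either way in its pocket, and leaves it if the tray is tipped past about 40 degrees)
- tray_b_label (a point): the middle of the white bar-code label on the upright tab (50 mm wide, top 40 mm above the underside) at the +x end of tray_b, 26 mm above the tray's underside; the label faces along the tray's +x, leaning back 17 degrees
- tray_b: one of three alike grey moulded carrier trays: deck 124 x 64 x 12 mm, a 4 mm lip on three edges, one pocket, a bridge handle and a label tab at the +x end; about 140 g, standing flat on the bench. Origin at the middle of its underside, axes as for its grip point
- tray_c_grip (a point): centre of tray_c's handle bar, the place to grip: a bar 50 mm along the tray's x, 14 mm across y, 20 mm high, on two posts 8 x 10 mm. It lies 62 mm above the tray's underside and 22 mm behind its middle. Axes are the tray's: x along its length towards the label end, z up. From here the pocket centre is 48 mm along +x; the label centre 78 mm along +x and 36 mm lower
- tray_c_pocket (a point): the pocket of tray_c: a round recess 21 mm wide and 3 mm deep in the deck; this point is 21.5 mm above the tray's underside, where the centre of the largest ball rests (it can roll about 2 mm either way in its pocket, and leaves it if the tray is tipped past about 40 degrees)
- tray_c_label (a point): the middle of the white bar-code label on the upright tab (50 mm wide, top 40 mm above the underside) at the +x end of tray_c, 26 mm above the tray's underside; the label faces along the tray's +x, leaning back 17 degrees
- tray_c: one of three alike grey moulded carrier trays: deck 124 x 64 x 12 mm, a 4 mm lip on three edges, one pocket, a bridge handle and a label tab at the +x end; about 140 g, standing flat on the bench. Origin at the middle of its underside, axes as for its grip point
- ball_l_center (a point): centre of the largest loose steel grinding ball, 25 mm across, 64 g, lying in the pocket of one of the three trays (which one differs from start to start)
- ball_l: the same largest ball; its origin turns as it rolls, so use its centre
- ball_m_center (a point): centre of the middle steel ball, 15 mm across, lying in another tray's pocket
- ball_s_center (a point): centre of the smallest steel ball, 12 mm across, lying in the remaining tray's pocket
- reading_spot (a point): the middle of the code reader's reading field: 100 mm straight out from its window, 130 mm above the bench. Axes are the reader's: x points from here to the window (the way the reader's back lies), z up
- reader: the hands-free code reader, fixed at the far side of the bench: a black round foot 96 mm wide, a bent neck, and a grey head 70 mm wide and 84 mm high (from 88 to 172 mm above the bench) whose upright black window faces -x of the reader, roughly towards the robot. Origin on the bench straight below the window, axes as for the reading spot
- pot_1: a clear capped specimen pot, 47 mm across, 59 mm high; origin under its centre; not part of the job
- pot_2: another such pot; not part of the job
- pen: a pen 130 mm long lying on the bench between two trays; not part of the job
- tweezers: steel tweezers 120 mm long, 8 mm high, lying between two trays; not part of the job
- jar: a closed steel grinding jar, 60 mm across, 86 mm high; origin under its centre; not part of the job
- mouse: a black computer mouse 100 x 58 mm, 30 mm high; not part of the job
Things that resemble listed ones, but are neither listed nor needed, are in the scene too. Of the things shaped like the tweezers, the steel one is meant. Leave any blue look-alike of the tray_b alone.

How it is judged:
On the way:
1. the tray with the largest ball is lifted clear of the bench, its ball in the pocket (((height (world z) of tray_a above 0.03 m and distance between ball_l_center and tray_a_pocket below 0.009 m) or (height (world z) of tray_b above 0.03 m and distance between ball_l_center and tray_b_pocket below 0.009 m) or (height (world z) of tray_c above 0.03 m and distance between ball_l_center and tray_c_pocket below 0.009 m))), for 0.2 s.
At the end, for the whole second after the job is handed in: Gripper holds the tray with the largest ball: label 65-135 mm from the window, within 25 mm sideways and in height, facing it square within 15 deg; tray level within 7 deg, still (20 mm/s, 0.15 rad/s), touching nothing else; ball within 7 mm of its place in the pocket (((distance between ball_l_center and tray_a_pocket below 0.007 m and x of tray_a_label in the frame of reading_spot between -0.035 and 0.035 m and y of tray_a_label in the frame of reading_spot between -0.025 and 0.025 m and z of tray_a_label in the frame of reading_spot between -0.025 and 0.025 m and x of tray_a_grip in the frame of reading_spot below -0.02 m and angle between the x axis of tray_a_grip and the x axis of reading_spot, either way round below 0.26 rad and angle between tray_a_grip's own z axis and vertical below 0.12 rad and contact force between the fingers and tray_a above 1 N and linear speed of tray_a below 0.02 m/s and angular speed of tray_a below 0.15 rad/s and contact force between tray_a and reader below 0.1 N and contact force between tray_a and pot_1 below 0.1 N and contact force between tray_a and pot_2 below 0.1 N and contact force between tray_a and pen below 0.1 N and contact force between tray_a and tweezers below 0.1 N and contact force between tray_a and jar below 0.1 N and contact force between tray_a and mouse below 0.1 N and contact force between tray_a and tray_b below 0.1 N and contact force between tray_a and tray_c below 0.1 N) or (distance between ball_l_center and tray_b_pocket below 0.007 m and x of tray_b_label in the frame of reading_spot between -0.035 and 0.035 m and y of tray_b_label in the frame of reading_spot between -0.025 and 0.025 m and z of tray_b_label in the frame of reading_spot between -0.025 and 0.025 m and x of tray_b_grip in the frame of reading_spot below -0.02 m and angle between the x axis of tray_b_grip and the x axis of reading_spot, either way round below 0.26 rad and angle between tray_b_grip's own z axis and vertical below 0.12 rad and contact force between the fingers and tray_b above 1 N and linear speed of tray_b below 0.02 m/s and angular speed of tray_b below 0.15 rad/s and contact force between tray_b and reader below 0.1 N and contact force between tray_b and pot_1 below 0.1 N and contact force between tray_b and pot_2 below 0.1 N and contact force between tray_b and pen below 0.1 N and contact force between tray_b and tweezers below 0.1 N and contact force between tray_b and jar below 0.1 N and contact force between tray_b and mouse below 0.1 N and contact force between tray_b and tray_a below 0.1 N and contact force between tray_b and tray_c below 0.1 N) or (distance between ball_l_center and tray_c_pocket below 0.007 m and x of tray_c_label in the frame of reading_spot between -0.035 and 0.035 m and y of tray_c_label in the frame of reading_spot between -0.025 and 0.025 m and z of tray_c_label in the frame of reading_spot between -0.025 and 0.025 m and x of tray_c_grip in the frame of reading_spot below -0.02 m and angle between the x axis of tray_c_grip and the x axis of reading_spot, either way round below 0.26 rad and angle between tray_c_grip's own z axis and vertical below 0.12 rad and contact force between the fingers and tray_c above 1 N and linear speed of tray_c below 0.02 m/s and angular speed of tray_c below 0.15 rad/s and contact force between tray_c and reader below 0.1 N and contact force between tray_c and pot_1 below 0.1 N and contact force between tray_c and pot_2 below 0.1 N and contact force between tray_c and pen below 0.1 N and contact force between tray_c and tweezers below 0.1 N and contact force between tray_c and jar below 0.1 N and contact force between tray_c and mouse below 0.1 N and contact force between tray_c and tray_a below 0.1 N and contact force between tray_c and tray_b below 0.1 N))); the arm keeps its last pose, push and grip.
It fails at once if the largest ball leaves its pocket (distance between ball_l_center and tray_a_pocket above 0.009 m and distance between ball_l_center and tray_b_pocket above 0.009 m and distance between ball_l_center and tray_c_pocket above 0.009 m).
It fails at once if the tray with the largest ball is tipped past 30 degrees ((distance between ball_l_center and tray_a_pocket below 0.009 m and angle between tray_a_grip's own z axis and vertical above 0.52 rad) or (distance between ball_l_center and tray_b_pocket below 0.009 m and angle between tray_b_grip's own z axis and vertical above 0.52 rad) or (distance between ball_l_center and tray_c_pocket below 0.009 m and angle between tray_c_grip's own z axis and vertical above 0.52 rad)).
It fails at once if the largest ball is touched by the robot (contact force between any of the fingers, the arm and ball_l above 0.3 N).
It fails at once if the reader is struck (contact force between anything else and reader above 2 N).
It fails at once if another tray, a smaller ball or a bystander is moved by more than 30 mm ((distance between ball_l_center and tray_a_pocket above 0.06 m and distance of tray_a from where it was at the start of the episode above 0.03 m) or (distance between ball_l_center and tray_b_pocket above 0.06 m and distance of tray_b from where it was at the start of the episode above 0.03 m) or (distance between ball_l_center and tray_c_pocket above 0.06 m and distance of tray_c from where it was at the start of the episode above 0.03 m) or distance of any of ball_m_center, ball_s_center, pot_1, pot_2, pen, tweezers, jar, mouse from where it was at the start of the episode above 0.03 m).
It also fails if it takes over 38 s, if anything falls off the work surface, if the arm or the gripper's body presses on something with over 40 N, if the wrist force passes 120 N, or if a joint passes its speed limit or range.

## Working session

There is one attempt and no reset: what is moved stays moved. The work goes in short steps, Python scripts to look and compute and a tool call to move; the robot and the scene stay as the last step left them, time stands still between calls to the robot, and variables do not carry over. Pictures are saved under pics/ and viewed, about 8 in all and at most 12, crops included, and the job is handed in when it is done.

Besides the shell and the picture viewer there is one more tool, called after ">>>" as a command line: name --argument value ..., lists and objects as JSON in quotes. step_arm: Moves the arm, as the interface text tells. Its arguments: {"type":"object","properties":{"moves":{"type":"array","items":{"type":"number","minimum":-1,"maximum":1}},"force":{"type":"number"}},"required":["moves"]}

```bash
mkdir -p pics; cat > h.py <<'E'
import numpy as np, cv2
from scipy.spatial.transform import Rotation as R
from rig import manip, get_image, job
def Rq(q): return R.from_quat([q[1],q[2],q[3],q[0]]).as_matrix()
def cam(name):
    s=manip.get_state(); d=get_image(name)
    K=np.array([[d['fx'],0,d['cx']],[0,d['fy'],d['cy']],[0,0,1.]])
    if name=='wrist':
        T=np.eye(4);T[:3,:3]=Rq(s['ee_rot']);T[:3,3]=s['position']
        T=T@np.array(d['T_tool_cam']); Rw=T[:3,:3].T; t=-Rw@T[:3,3]
    else:
        Rw=cv2.Rodrigues(np.array(d['rvec'],float))[0]; t=np.array(d['tvec'],float).ravel()
    return d['frame'],K,Rw,t
def ray(px,z,K,Rw,t):
    px=np.atleast_2d(np.array(px,float)); c=-Rw.T@t
    v=(Rw.T@np.linalg.inv(K)@np.c_[px,np.ones(len(px))].T).T
    return c+v*((z-c[2])/v[:,2])[:,None]
def proj(P,K,Rw,t):
    p=(K@(Rw@np.atleast_2d(P).T+t[:,None])).T; return p[:,:2]/p[:,2:]
E
python3 - <<'E'
from h import *
import pickle
for n in ['top','side']:
    c=cam(n); cv2.imwrite(f'pics/{n}0.png',c[0]); pickle.dump(c,open(n+'0.pkl','wb'))
    print(n,-c[2].T@c[3],c[1][0,0],c[2][2])
s=manip.get_state(); print(s['clock'],s['position'],s['ee_rot'],s['width'])
E
```

```text
top [ 0.47481253 -0.04420529  1.12512537] 445.1665171179836 [ 0.07749184 -0.00895473 -0.99695277]
side [0.50983073 0.75479522 0.83617612] 545.2836546050664 [ 0.03868505 -0.72691873 -0.68563302]
0.1 [0.25390884 0.51541628 0.24452448] [-2.77797062e-04  2.26916950e-01  9.73913769e-01 -7.69229467e-04] 0.0854486983664531
```

View pics/top0.png

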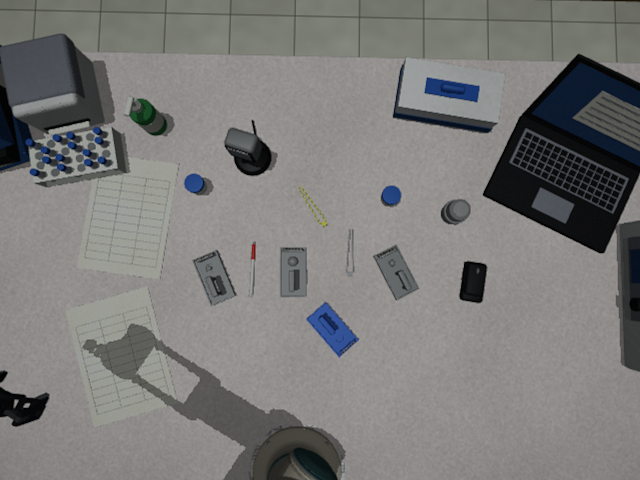

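View pics/side0.png

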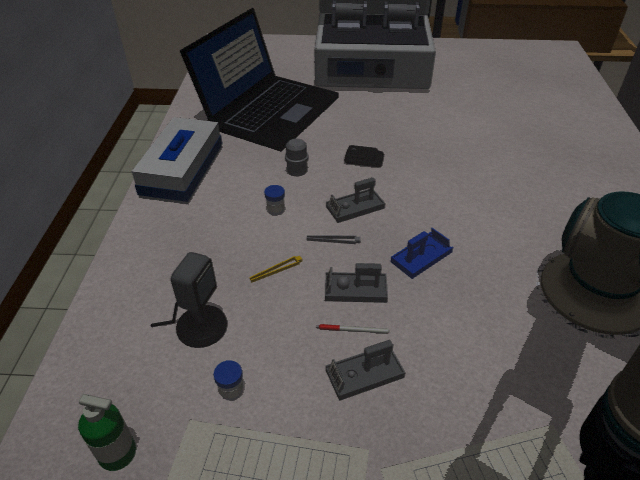

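The top view has grey trays at (213,277), (293,272) and (396,272), and a blue look-alike at (332,330), which I rule out. The reader is at (245,145). The side view has the trays at (365,370), (356,283) and (356,203), and the middle ball looks largest. I'll check this in one close crop.

```bash
python3 - <<'E'
from h import *
import pickle
T=pickle.load(open('top0.pkl','rb'));S=pickle.load(open('side0.pkl','rb'))
cr=lambda im,x,y,w,h,s:cv2.resize(im[y:y+h,x:x+w],None,fx=s,fy=s,interpolation=cv2.INTER_CUBIC)
a=np.hstack([cr(T[0],x,242,50,65,4) for x in(190,268,371)])
b=np.hstack([cr(S[0],x,y,90,72,20/9) for x,y in((320,335),(315,250),(318,165))])
c=np.hstack([cr(T[0],215,110,75,65,3.5),cr(S[0],150,245,90,105,2.2)])
m=max(a.shape[1],b.shape[1],c.shape[1])
f=lambda i:cv2.copyMakeBorder(i,0,0,0,m-i.shape[1],0)
v=np.vstack([f(a),f(b)]); print(v.shape); 
cv2.imwrite('pics/crop.png',cv2.convertScaleAbs(np.hstack([v[:,:600]]),alpha=1.5))
cv2.imwrite('pics/reader.png',cv2.convertScaleAbs(c,alpha=2))
E
```

```text
Traceback (most recent call last):
ValueError: all the input array dimensions except for the concatenation axis must match exactly, but along dimension 0, the array at index 0 has size 228 and the array at index 1 has size 231
```

```bash
python3 - <<'E'
from h import *
import pickle
T=pickle.load(open('top0.pkl','rb'));S=pickle.load(open('side0.pkl','rb'))
cr=lambda im,x,y,w,h,W,H:cv2.resize(im[y:y+h,x:x+w],(W,H),interpolation=cv2.INTER_CUBIC)
a=np.hstack([cr(T[0],x,242,50,65,200,260) for x in(190,268,371)])
b=np.hstack([cr(S[0],x,y,90,72,200,160) for x,y in((320,335),(315,250),(318,165))])
c=np.vstack([cr(T[0],220,115,50,65,200,260),cr(S[0],150,245,90,72,200,160)])
cv2.imwrite('pics/crop.png',cv2.convertScaleAbs(np.hstack([np.vstack([a,b]),c]),alpha=1.6))
E
```

```text
(no output)
```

View pics/crop.png

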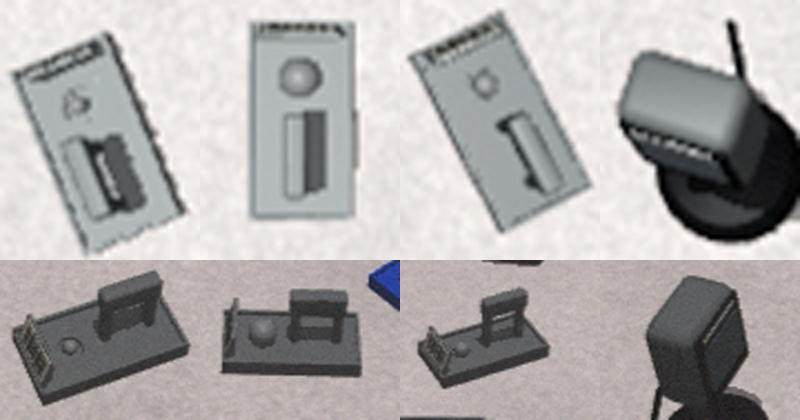

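The middle tray (top view centre (293,272)) holds clearly the largest ball, and its label end points away from the robot. Next I'll measure that tray and the reader.

```bash
python3 - <<'E'
from h import *
import pickle
T=pickle.load(open('top0.pkl','rb'));S=pickle.load(open('side0.pkl','rb'))
g=cv2.cvtColor(T[0],cv2.COLOR_BGR2GRAY); 
# tray outline
m=((g<np.median(g)*0.82)*255).astype('u1')
sub=np.zeros_like(m); sub[240:305,272:315]=m[240:305,272:315]
c=max(cv2.findContours(sub,0,1)[0],key=cv2.contourArea); r=cv2.minAreaRect(c); print(r)
P=ray(cv2.boxPoints(r),0.014,*T[1:]); print(P.round(4)); 
print('centre',ray([r[0]],0.014,*T[1:]), 'sides',np.linalg.norm(np.diff(P,axis=0),axis=1))
print('bar top',ray([[291,280.7],[291,270],[291,291.5]],0.072,*T[1:]))
cr=lambda im,x,y,w,h,W,H:cv2.resize(im[y:y+h,x:x+w],(W,H),interpolation=cv2.INTER_CUBIC)
cv2.imwrite('pics/rd.png',cv2.convertScaleAbs(np.hstack([cr(T[0],220,118,52,60,400,462)[:462],cr(S[0],150,240,80,92,400,460+2)]),alpha=2.2))
for p in ([222,145],[257,162]): print(ray([p],.172,*T[1:]))
E
```

```text
((293.5, 271.5), (49.0, 27.0), 90.0)
[[ 0.5442  0.0534  0.014 ]
 [ 0.5454 -0.0141  0.014 ]
 [ 0.4237 -0.0164  0.014 ]
 [ 0.4226  0.0505  0.014 ]]
centre [[0.48373774 0.01835312 0.014     ]] sides [0.06743781 0.1217042  0.06686826]
bar top [[0.46156544 0.02050783 0.072     ]
 [0.48670547 0.02105676 0.072     ]
 [0.43628461 0.01995582 0.072     ]]
[[0.75486732 0.17101787 0.172     ]]
[[0.71864769 0.09383748 0.172     ]]
```

View pics/rd.png

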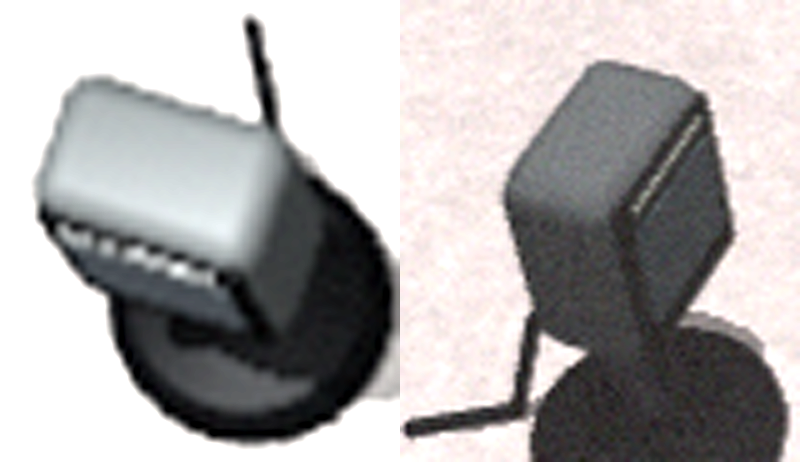

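```bash
python3 - <<'E'
from h import *
import pickle
T=pickle.load(open('top0.pkl','rb'));S=pickle.load(open('side0.pkl','rb'))
tp=np.array([[225.2,145],[251.2,153.1],[255.4,161.9]]); sp=np.array([[193,282.4],[211,259.4],[216.6,287]])
PT,PS=[c[1]@np.c_[c[2],c[3]] for c in(T,S)]
X=cv2.triangulatePoints(PT,PS,tp.T,sp.T); X=(X[:3]/X[3]).T; print(X.round(4), (proj(X,*T[1:])-tp).round(1),(proj(X,*S[1:])-sp).round(1))
print(ray(tp[:2],.168,*T[1:]).round(4),ray(sp[:2],.168,*S[1:]).round(4))
E
```

```text
[[0.7563 0.1653 0.1664]
 [0.7391 0.1083 0.1633]
 [0.7384 0.1091 0.0925]] [[0.  0.2]
 [0.  0.6]
 [0.  0.3]] [[-0.1 -0. ]
 [-0.5 -0.1]
 [-0.3 -0. ]]
[[0.7562 0.1649 0.168 ]
 [0.7392 0.1076 0.168 ]] [[0.7554 0.1667 0.168 ]
 [0.7365 0.113  0.168 ]]
```

```bash
cat >> h.py <<'E'
def go(p,yawdeg):
    "print shift/turn fractions to TCP p with tool x at yawdeg"
    s=manip.get_state(); M=Rq(s['ee_rot']); d=M.T@(np.array(p)-s['position'])
    y=np.degrees(np.arctan2(M[1,0],M[0,0])); w=-((yawdeg-y+180)%360-180)
    print('t',s['clock'],'pos',np.round(s['position'],4),'yaw',y.round(2),'tilt',np.degrees(np.arccos(-M[2,2])).round(2),'F',np.round(s['contact_force'],1),'w',round(s['width'],4))
    print('frac',(d/.5).round(4),'twist',round(w/180,4))
E
python3 -c "
from h import *
go([.4617,.0195,.2],181.2)"
```

```text
t 0.1 pos [0.2539 0.5154 0.2445] yaw 153.77 tilt 0.09 F [ 0.2 -0.1  0.4] w 0.0854
frac [-0.8112 -0.7059  0.09  ] twist -0.1524
```

>>> step_arm --moves '[-0.8,-0.7,0.09,-0.15,-1,-0.8,-0.7,0.09,-0.15,-1,-0.8,-0.7,0.09,-0.15,-1,-0.8,-0.7,0.09,-0.15,-1,-0.8,-0.7,0.09,-0.15,-1]'

```text
clock: 0.6
position: [0.3469, 0.2922, 0.2246]
ee_rot: [-0.0, -0.008, 1.0, -0.0]
contact_force: [1.4, 0.7, -0.4]
width: 0.0854
```

```bash
python3 -c "
from h import *
go([.4617,.0195,.2],181.2)"
```

```text
t 0.6 pos [0.3469 0.2922 0.2246] yaw -179.12 tilt 0.01 F [ 1.4  0.7 -0.4] w 0.0854
frac [-0.2213 -0.5489  0.0493] twist -0.0018
```

>>> step_arm --moves '[-0.22,-0.55,0.05,0,-1,-0.22,-0.55,0.05,0,-1,-0.22,-0.55,0.05,0,-1,-0.22,-0.55,0.05,0,-1,-0.22,-0.55,0.05,0,-1]'

```text
clock: 1.1
position: [0.4425, 0.062, 0.2037]
ee_rot: [0.0, -0.007, 1.0, 0.0]
contact_force: [0.6, 0.8, 0.5]
width: 0.0853
```

```bash
python3 -c "
from h import *
go([.4617,.0195,.2],181.2)"
```

```text
t 1.1 pos [0.4425 0.062  0.2037] yaw -179.24 tilt 0.02 F [0.6 0.8 0.5] w 0.0853
frac [-0.0372 -0.0855  0.0075] twist -0.0024
```

>>> step_arm --moves '[-0.037,-0.085,0.007,0,-1,-0.037,-0.085,0.007,0,-1,-0.037,-0.085,0.007,0,-1]'

```text
clock: 1.4
position: [0.4612, 0.0209, 0.1999]
ee_rot: [-0.001, -0.005, 1.0, 0.0]
contact_force: [-0.6, 1.6, 0.2]
width: 0.0853
```

```bash
python3 - <<'E'
from h import *
import pickle
go([.4617,.0195,.057],181.2)
c=cam('wrist'); pickle.dump(c,open('w1.pkl','wb')); im=c[0].copy()
print('cam',-c[2].T@c[3],c[2][2])
# predicted bar top outline and pocket ball
a=np.radians(1.2);X=np.array([np.cos(a),np.sin(a),0]);Y=np.array([-X[1],X[0],0]);g=np.array([.4617,.0195,.072])
q=[g+X*sx*.025+Y*sy*.007 for sx,sy in((1,1),(1,-1),(-1,-1),(-1,1))]
p=proj(q,*c[1:]); print(p.round(1))
cv2.polylines(im,[p.round().astype(int)],True,(0,0,255),1)
cv2.imwrite('pics/w1.png',im)
E
```

```text
t 1.4 pos [0.4612 0.0209 0.1999] yaw -179.4 tilt 0.11 F [-0.6  1.6  0.2] w 0.0853
frac [-0.0014 -0.0031  0.2858] twist -0.0033
cam [0.38081274 0.02004358 0.32923264] [ 0.30873291  0.00418449 -0.95113957]
[[322.8 266.3]
 [303.8 266.5]
 [302.3 199.8]
 [322.4 199.5]]
```

View pics/w1.png

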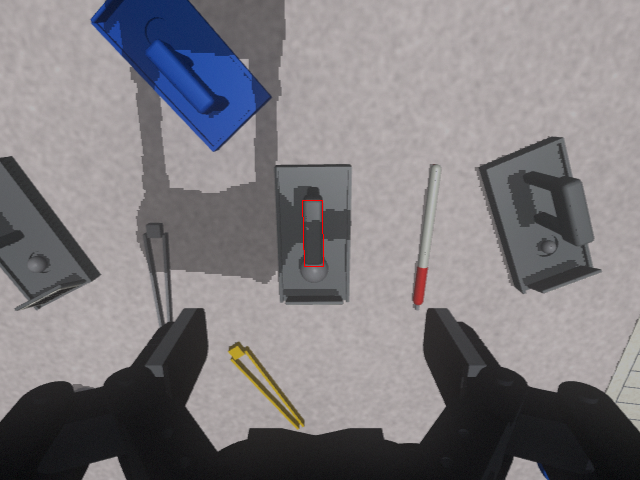

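The red predicted outline sits on the bar at (313,233), with the ball at (314,268) ahead of it and the fingers clear of the neighbouring things. I'm going down to grip.

>>> step_arm --moves '[-0.001,-0.003,0.09,-0.003,-1,-0.001,-0.003,0.18,-0.003,-1,-0.001,-0.003,0.25,-0.003,-1,-0.001,-0.003,0.286,-0.003,-1,-0.001,-0.003,0.286,-0.003,-1]'

```text
clock: 1.95
position: [0.4589, 0.0222, 0.0553]
ee_rot: [-0.003, -0.013, 1.0, 0.001]
contact_force: [-0.1, 0.6, 0.6]
width: 0.0854
```

```bash
python3 - <<'E'
from h import *
import pickle
go([.4617,.0195,.057],181.2)
c=cam('wrist'); im=c[0].copy()
a=np.radians(1.2);X=np.array([np.cos(a),np.sin(a),0]);Y=np.array([-X[1],X[0],0]);g=np.array([.4617,.0195,.072])
p=proj([g+X*sx*.025+Y*sy*.007 for sx,sy in((1,1),(1,-1),(-1,-1),(-1,1))],*c[1:])
cv2.polylines(im,[p.round().astype(int)],True,(0,0,255),1)
cv2.imwrite('pics/w2.png',im)
E
```

```text
t 1.95 pos [0.4589 0.0222 0.0553] yaw -178.54 tilt 0.38 F [-0.1  0.6  0.6] w 0.0854
frac [-0.0054 -0.0056 -0.0034] twist 0.0015
```

View pics/w2.png

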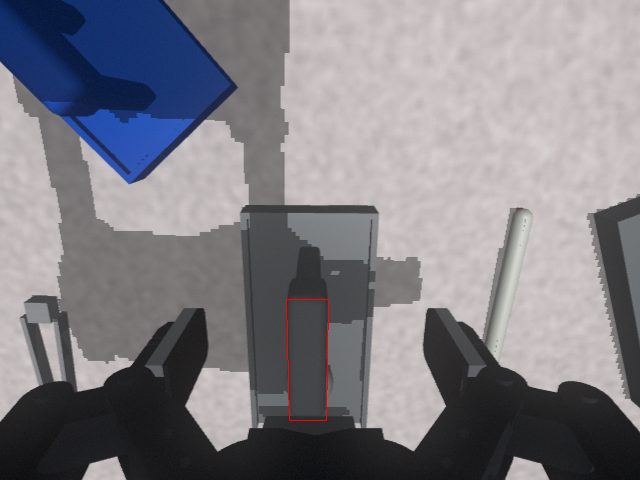

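The red outline matches the bar again (columns 288–327). The pads are about 2.5 mm off centre, so I'll correct that and close.

>>> step_arm --moves '[-0.005,-0.0055,-0.003,0,-1,-0.005,-0.0055,-0.003,0,-1,-0.005,-0.0055,-0.003,0,0,-0.005,-0.0055,-0.003,0,0,-0.005,-0.0055,-0.003,0,0.4]' --force 70

```text
clock: 2.5
position: [0.4647, 0.0175, 0.0594]
ee_rot: [0.0, -0.011, 1.0, -0.0]
contact_force: [-0.1, -0.4, -0.3]
width: 0.0436
```

```bash
python3 -c "
from h import *
go([.4617,.0195,.057],181.2)"
```

```text
t 2.5 pos [0.4647 0.0175 0.0594] yaw -178.7 tilt 0.05 F [-0.1 -0.4 -0.3] w 0.0436
frac [0.006  0.0042 0.0049] twist 0.0006
```

>>> step_arm --moves '[0.005,0.004,0.005,0,0.3,0.005,0.004,0.005,0,0.5,0.005,0.004,0.005,0,1,0.005,0.004,0.005,0,1,0.005,0.004,0.005,0,1]' --force 70

```text
clock: 3.0
position: [0.4616, 0.0194, 0.0563]
ee_rot: [-0.0, -0.011, 1.0, -0.0]
contact_force: [-1.9, -1.2, 0.2]
width: 0.013
```

>>> step_arm --moves '[0,0,0,0,1,0,0,0,0,1,0,0,0,0,1]'

```text
clock: 3.3
position: [0.4619, 0.0196, 0.0563]
ee_rot: [-0.0, -0.011, 1.0, 0.0]
contact_force: [-1.3, -0.1, -2.0]
width: 0.0129
```

```bash
python3 -c "
from h import *
go([.4617,.0195,.057],181.2)"
```

```text
t 3.3 pos [0.4619 0.0196 0.0563] yaw -178.7 tilt 0.02 F [-1.3 -0.1 -2. ] w 0.0129
frac [ 0.0004 -0.0001 -0.0013] twist 0.0006
```

Gripped at a width of 13 mm. Now a gentle lift.

>>> step_arm --moves '[0,0,-0.006,0,1,0,0,-0.018,0,1,0,0,-0.034,0,1,0,0,-0.05,0,1,0,0,-0.066,0,1]'

```text
clock: 3.8
position: [0.4623, 0.0195, 0.0905]
ee_rot: [0.0, -0.011, 1.0, 0.0]
contact_force: [0.8, -0.0, -2.6]
width: 0.013
```

>>> step_arm --moves '[0,0,-0.016,0,1,0,0,-0.032,0,1,0,0,-0.046,0,1,0,0,-0.054,0,1,0,0,-0.056,0,1]'

```text
clock: 4.3
position: [0.4623, 0.0194, 0.118]
ee_rot: [0.001, -0.011, 1.0, -0.0]
contact_force: [0.1, 0.1, -1.8]
width: 0.013
```

```bash
python3 - <<'E'
from h import *
go([.577,.188,.161],163.3)
S=cam('side');W=cam('wrist')
cv2.imwrite('pics/l1.png',np.hstack([cv2.resize(S[0][170:330,220:420],(400,320),interpolation=cv2.INTER_CUBIC),cv2.resize(W[0][170:490,120:520],(400,320))]))
E
```

```text
t 4.3 pos [0.4623 0.0194 0.118 ] yaw -178.69 tilt 0.06 F [ 0.1  0.1 -1.8] w 0.013
frac [-0.2371  0.3318 -0.0857] twist 0.1
```

View pics/l1.png

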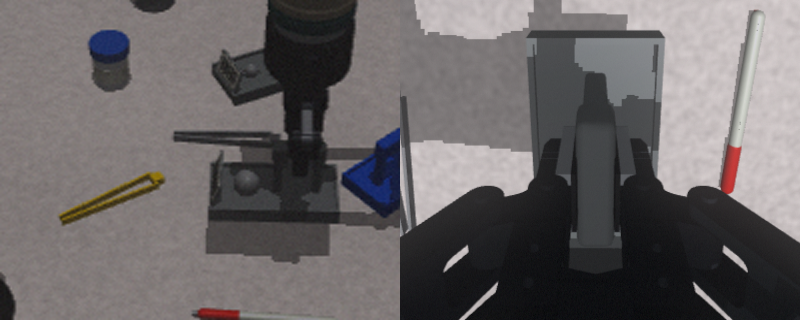

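It's lifted and level, with the ball in its pocket (at (247,182) in the left half). I'm carrying it to the reader slowly.

>>> step_arm --moves '[-0.005,0.007,-0.01,0.002,1,-0.014,0.02,-0.024,0.006,1,-0.026,0.036,-0.04,0.011,1,-0.038,0.053,-0.056,0.016,1,-0.05,0.07,-0.07,0.021,1]'

```text
clock: 4.9
position: [0.4871, 0.0559, 0.1533]
ee_rot: [0.001, 0.022, 1.0, 0.0]
contact_force: [0.4, 0.2, -1.8]
width: 0.0133
```

```bash
python3 -c "
from h import *
go([.577,.188,.161],163.3)"
```

```text
t 4.9 pos [0.4871 0.0559 0.1533] yaw 177.47 tilt 0.06 F [ 0.4  0.2 -1.8] w 0.0133
frac [-0.168   0.2719 -0.0151] twist 0.0787
```

>>> step_arm --moves '[-0.012,0.018,-0.003,0.006,1,-0.024,0.037,-0.006,0.011,1,-0.036,0.056,-0.008,0.017,1,-0.048,0.075,-0.009,0.022,1,-0.06,0.094,-0.01,0.027,1]'

```text
clock: 5.4
position: [0.5189, 0.1018, 0.1579]
ee_rot: [0.0, 0.064, 0.998, 0.0]
contact_force: [-0.2, 0.4, -2.7]
width: 0.0135
```

```bash
python3 -c "
from h import *
go([.577,.188,.161],163.3)"
```

```text
t 5.4 pos [0.5189 0.1018 0.1579] yaw 172.62 tilt 0.04 F [-0.2  0.4 -2.7] w 0.0135
frac [-0.0931  0.1859 -0.0061] twist 0.0518
```

>>> step_arm --moves '[-0.009,0.018,-0.001,0.005,1,-0.018,0.036,-0.002,0.01,1,-0.028,0.055,-0.003,0.015,1,-0.037,0.074,-0.004,0.02,1,-0.046,0.092,-0.004,0.025,1]'

```text
clock: 5.9
position: [0.5475, 0.1445, 0.1598]
ee_rot: [0.0, 0.103, 0.995, 0.0]
contact_force: [-0.3, 0.8, -3.2]
width: 0.0128
```

```bash
python3 -c "
from h import *
go([.577,.188,.161],163.3)"
```

```text
t 5.9 pos [0.5475 0.1445 0.1598] yaw 168.12 tilt 0.04 F [-0.3  0.8 -3.2] w 0.0128
frac [-0.0398  0.0972 -0.0024] twist 0.0268
```

>>> step_arm --moves '[-0.008,0.018,0,0.005,1,-0.015,0.035,-0.001,0.01,1,-0.021,0.05,-0.001,0.014,1,-0.027,0.064,-0.002,0.018,1,-0.032,0.076,-0.002,0.022,1]'

```text
clock: 6.4
position: [0.5707, 0.1778, 0.1605]
ee_rot: [0.0, 0.138, 0.99, 0.0]
contact_force: [1.0, -0.0, -2.5]
width: 0.0129
```

>>> step_arm --moves '[-0.003,0.009,0,0.002,1,-0.005,0.015,0,0.004,1,-0.006,0.019,0,0.005,1,-0.006,0.02,0,0.005,1,-0.006,0.02,0,0.005,1]'

```text
clock: 6.9
position: [0.5758, 0.186, 0.1605]
ee_rot: [-0.0, 0.145, 0.989, -0.0]
contact_force: [-0.3, 0.4, -1.7]
width: 0.0128
```

```bash
python3 - <<'E'
from h import *
import pickle
go([.577,.188,.161],163.3)
T=cam('top');S=cam('side');W=cam('wrist');pickle.dump((T,S,W),open('f.pkl','wb'))
cv2.imwrite('pics/f1.png',np.vstack([np.hstack([cv2.resize(T[0][115:245,180:310],(400,400),interpolation=cv2.INTER_CUBIC),cv2.resize(S[0][220:380,130:290],(400,400),interpolation=cv2.INTER_CUBIC)]),]))
cv2.imwrite('pics/f2.png',W[0])
E
```

```text
t 6.9 pos [0.5758 0.186  0.1605] yaw 163.31 tilt 0.01 F [-0.3  0.4 -1.7] w 0.0128
frac [-0.0011  0.0046 -0.001 ] twist 0.0
```

View pics/f1.png

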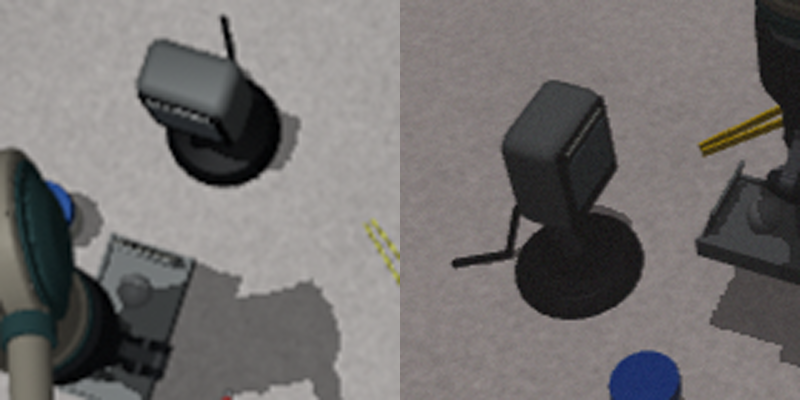

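```bash
python3 - <<'E'
from h import *
import pickle
T,S,W=pickle.load(open('f.pkl','rb'))
a=np.radians(-16.7);X=np.array([np.cos(a),np.sin(a),0]);Y=np.array([-X[1],X[0],0]);w=np.array([.7475,.137,.13]);rs=w-.1*X
tp=np.array([[216.4,192.4],[243.4,200.2]]);sp=np.array([[250,315.2],[266.8,285.2]])
Q=ray(tp,.1435,*T[1:]);Qs=ray(sp,.1435,*S[1:]);print(Q.round(4),Qs.round(4))
for q in (Q,Qs):
    m=q.mean(0)-rs; e=q[0]-q[1]; print('tab top mid in reader frame',(m@X).round(4),(m@Y).round(4),'tab yaw',np.degrees(np.arctan2(-e[0],e[1])).round(1), 'len',np.linalg.norm(e).round(3))
P=np.array(manip.get_state()['position'])+[0,0,.005]+X*.078-[0,0,.036]; d=P-rs; print('label by kinematics',d@X,d@Y,d[2])
E
```

```text
[[0.6555 0.1862 0.1435]
 [0.639  0.1258 0.1435]] [[0.657  0.2104 0.1435]
 [0.6382 0.1452 0.1435]]
tab top mid in reader frame -0.0015 -0.0106 tab yaw -15.2 len 0.063
tab top mid in reader frame -0.0074 0.0104 tab yaw -16.1 len 0.068
label by kinematics -0.000516749200220409 -0.00247012953280412 -0.0004719601879752122
```

>>> step_arm --moves '[0,0,0,0,1,0,0,0,0,1,0,0,0,0,1,0,0,0,0,1,0,0,0,0,1]'

```text
clock: 7.55
position: [0.5759, 0.1861, 0.1605]
ee_rot: [0.0, 0.145, 0.989, 0.0]
contact_force: [0.4, -0.4, -3.1]
width: 0.0127
```

View pics/f2.png

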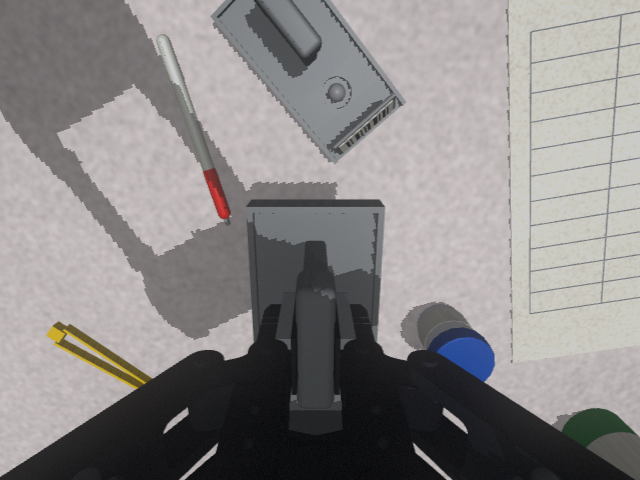

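The wrist view shows the tray held squarely by its bar and clear of everything. The picked tab corners were really deck-width corners, lower than the height I assumed, so I'll triangulate them before handing in.

```bash
python3 - <<'E'
from h import *
import pickle
T,S,W=pickle.load(open('f.pkl','rb'))
a=np.radians(-16.7);X=np.array([np.cos(a),np.sin(a),0]);Y=np.array([-X[1],X[0],0]);rs=np.array([.7475,.137,.13])-.1*X
tp=np.array([[216.4,192.4],[243.4,200.2]]);sp=np.array([[250,315.2],[266.8,285.2]])
P=[c[1]@np.c_[c[2],c[3]] for c in(T,S)]
q=cv2.triangulatePoints(*P,tp.T,sp.T);q=(q[:3]/q[3]).T
print(q.round(4)); m=q.mean(0)-rs; print('mid',(m@X).round(4),(m@Y).round(4),m[2].round(4))
print('res',(proj(q,*T[1:])-tp).round(1).tolist(),(proj(q,*S[1:])-sp).round(1).tolist())
s=manip.get_state(); print(s['clock'],s['width'],np.abs(s['qd']).max(),s['contact_force'])
E
```

```text
[[0.6612 0.1919 0.1197]
 [0.6418 0.1289 0.1251]]
mid 0.0013 -0.0052 -0.0076
res [[-0.0, -0.6], [-0.0, 0.1]] [[0.5, 0.1], [-0.1, -0.0]]
7.55 0.012707691115255344 0.0011987599027535262 [ 0.35866005 -0.36423245 -3.11474905]
```

```bash
python3 -c "
from rig import job
print(job.sign_off())"
```

```text
the job is handed in; nothing more can be done
None
```

I picked up the middle grey tray, which holds the largest ball, by its handle bar with a 70 N grip. I carried it level to the code reader and handed the job in at about 7.6 s, still holding it there. The hand-in gives no verdict.

**Position:** From the arm's pose, the label is within 3 mm of the reading spot in distance, sideways and height. Triangulating the tray's front corners from the top and side cameras puts it 1 mm off in distance and 5 mm off sideways, at the expected height.

**Squareness and level:** The tool matches the reader's measured angle of -16.7° and tilts less than 0.1°. The cameras put the tray's front edge at about -15° to -16°.

**Ball and grip:** The ball was in its pocket in the last pictures. The arm was still, the grip was steady at 12.7 mm, and the tray was touching nothing else.

**Disagreement:** My first camera check of the label's sideways position differed by about 20 mm between the top and side views. I had assumed the wrong height for those corners, and triangulating them removed the difference.

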